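# Index the decorating wheel by its hidden lock key

## Robot

A 7-joint arm with a two-finger parallel gripper is mounted at the origin on a cart in front of the work surface, level with it; the furniture and walls round the work are solid. World frame = base frame: x ahead of the robot, y to its left, z up, the work surface at z = 0. Lengths are in mm, angles in rad, forces in N, time in s.
With the tool pointing down it reaches from about 400 to 925 mm from the base axis. Payload 5.6 kg.
Tool frame: the origin (TCP) lies at the very end of the fingers, on their centre line; the grasp point (between the pads) lies tcp_to_grasp behind it (tcp_to_grasp is the distance from the TCP to the grasp point, in mm); z points along the fingers, y is the line along which they close (so a half turn about z gives the same grasp; the last joint's range is limited). The gripper opens to 85 mm and grips with 20 to 120 N. Pads are 22 mm wide; open, the fingers measure 114 mm over their backs; the gripper's body (76 mm by 85 mm) begins 54 mm behind the grasp point. The pads swing forward as they close: fully open they stand 13 mm farther back than shut.
Start: joints at [1.117, 0.468, -0.012, 1.603, 0.006, 1.071, -0.056], TCP at [259.534, -595.945, 231.29] pointing down, gripper open.
Joint ranges: [-2.53, 2.53], [-0.31, 2.02], [-1.57, 1.55], [0.28, 2.44], [-1.29, 4.43], [0.15, 1.84], [-2.92, 2.92]. Speed limits (rad/s): [2.57, 2.57, 3.14, 3.14, 3.14, 3.14, 3.14].

## Interface

Orientations are given as a 3x3 rotation matrix whose columns are the frame's x, y, z axes.
In Python, from rig import move_to, move_linear, move_j, command_gripper, pause, inverse_kinematics, sense, camera, camera_params, Unreachable, close_job, search_frame, mark_of, tcp_to_grasp gives the robot as it stands. Calls block until the motion is done:
- move_to(position, orientation): joint-space move of the TCP to a pose.
- move_linear(position, frame=None, feed=150): straight line of the TCP; frame=None keeps the orientation; feed is the mean speed in mm/s.
- move_j(angles): joint-space move.
- command_gripper(opening, strength=None): opening from 0.0 (shut) to 1.0 (fully open); strength is the grip in N (None keeps the last); returns when the fingers have stopped.
- pause(seconds).
- inverse_kinematics(position, orientation): joint angles nearest the present ones, or None.
- sense(): the state.
- camera(name): name is "side" or "top" or "wrist"; returns the picture (400x640x3 uint8, red, green, blue); there is no depth.
- camera_params(name): a dict with "fx", "fy", "cx", "cy" (pixels), "R" (3x3) and "t" (3): a world point X has camera coordinates R X + t. Camera axes: x right, y down, z forward; pixel columns grow to the right and rows downward; lengths in mm; the calibration is good to about 2 mm. A picture is of the moment at which its call begins: read the wrist's pose just before it. camera_params takes no time and is no camera call; for the wrist camera it gives the pose at the moment of the call.
A pose or a line that the arm cannot do raises Unreachable and nothing moves.
- close_job(): hands the job in; it is judged then, once.
Trained networks look in the newest picture that a camera, given by its name, has taken for a name from the list of things; names that differ only in an ending like _2 or _b are one class to them, and where a whole thing is asked for, a point or a joint stands for the part that bears it (a point fixed in the world has none). Each returns a list of dicts, best first, with "score" (0 to 1); they miss things now and then, are a little off and sometimes report something else, mostly with a low value. They report only what shows in the picture. A call takes as long as a camera call.
- search_frame(query, camera): "point" ([x, y, z] in mm, in world coordinates, good to about 4 mm: the middle of the surface that is visible of it).
- mark_of(query, camera): "point" ([x, y, z] in mm, in world coordinates, good to about 4 mm: a listed point, or the origin of a listed thing).
The state is a dict: "t": time; "qpos": joint angles; "joint_velocities": joint speeds; "effort": joint torques, N m; "position": TCP position; "orientation": TCP orientation; "ft_force": force on the tool from outside, world axes, zero at the start; "wrist_torque": the same for the moment, N m; "opening": opening from 0.0 (shut) to 1.0 (fully open); "finger_force": force on a finger pad.
Only numpy, scipy, OpenCV 4.12 (cv2) and the standard library are available. Lean on these libraries where they do the work, as an engineer would, in place of code of your own. Each camera call takes 0.05 s, during which the arm holds its last target. There are 200 camera calls.

## Task

Turn the locked decorating wheel on to its next station: feel along the black rubber rim of its head for the notch with the sunk lock key, press the key right down with a fingertip, and with it held down swing the head anticlockwise (seen from above) as far as the stop. Then let the key spring back up so that the head is locked there. Leave the cup standing on the wheel untouched, and everything round the wheel where it is.

Things in the scene. Friction and masses are not known exactly. Their poses are not given: they have to be found in the camera images.
- wheel_foot: Decorating wheel on the table: grey cast foot 208 mm across, origin on the wheel's vertical axis at table height (its yaw says nothing about the head). On it turns a level round head, 230 mm across, top 100 mm and underside 74 mm above the table
- head_top (a point): centre of the head's flat top, on the axis, 100 mm above the table (does not turn with the head). Ridged bare metal out to radius 83 mm, then a flat, rigid rim of black rubber level with it, radius 83 to 115 mm. One notch is cut through this rim, on the robot's side: seen from the axis its middle lies up to 75 deg to the left (+y) or 43 deg to the right (-y) of the -x direction
- lock_key (a joint): travel of the lock key, m: 0 up, 0.010 fully down. The notch has parallel sides 50 mm apart, open outward and upward, inner end at radius 83 mm. The black rubber key in it (46 mm along the rim, radius 84 to 112 mm) has a flat top 5 mm below the rim's top. Springs back, 1.6 N up, 5 N down. Frees the head from about 0.008; between stations it cannot come up
- wheel_head (a joint): turn of the head, rad, anticlockwise from above: 0 at the station where it now stands locked, 0.785 (45 deg) at the next, where a stop ends the swing; it cannot turn the other way. Notch and key turn with it. About 0.03 rad of play when locked. Unlocked it turns with 1 to 2 N at the rim and stays where it is left
- cup: unglazed pale cup, 68 mm across and 48 mm high, loose, standing near the middle of the wheel's head; origin at the centre of its underside. Turns with the head; is not to be touched
- terracotta_cup: terracotta cup, 65 mm across, 50 mm high, loose on the table; origin at the centre of its underside
- red_pot: red-brown pigment pot with black cap, 37 mm across, 46 mm high, loose on the table; origin at the centre of its underside
- yellow_pot: yellow pigment pot with blue cap, 49 mm across, 62 mm high, loose on the table; origin at the centre of its underside
- white_tile: white glazed test tile, 50 x 58 x 8 mm, loose on the table behind the wheel; origin at the centre of its underside
- liner_brush: paintbrush with red handle, 210 mm long, 11 mm thick, loose on the table left of the wheel; origin at the middle of its underside
- stilt: pale three-armed kiln stilt, 55 mm across, 13 mm high, loose on the table behind the wheel; origin at the centre of its underside

How it is judged (in metres and radians):
On the way, in this order (a step that is already met when the one before it is completed fails the run):
1. the lock key is pressed down far enough to free the head, which still stands at its first station (value of joint lock_key above 0.006 m and value of joint wheel_head below 0.1 rad), for 0.05 s.
2. the head is swung to the next station with the key held down (value of joint wheel_head above 0.72 rad and value of joint lock_key above 0.004 m), for 0.03 s.
At the end, for the whole second after the job is handed in: The head stands locked at the next station (turned more than 0.745 of 0.785 rad) with the lock key sprung back up (within 2 mm of its top position), and the cup stands upright and at rest on the wheel within 35 mm of its axis (value of joint wheel_head above 0.745 rad and value of joint lock_key below 0.002 m and horizontal distance between cup and wheel_foot below 0.035 m and height (world z) of cup between 0.095 and 0.106 m and angle between cup's own z axis and vertical below 0.1 rad and linear speed of cup below 0.02 m/s); the robot touches nothing.
It fails at once if the cup on the wheel is touched, lifted or shifted (contact force between any of the fingers, the arm and cup above 0.5 N or distance of cup from where it was at the start of the episode above 0.03 m).
It fails at once if a thing round the wheel is lifted or pushed more than 30 mm (distance of any of terracotta_cup, red_pot, yellow_pot, white_tile, liner_brush, stilt from where it was at the start of the episode above 0.03 m).
It also fails if it takes over 61 s, if anything falls off the work surface, if the arm or the gripper's body presses on something with over 40 N, if the wrist force passes 120 N, or if a joint passes its speed limit or range.

## Working session

There is one attempt and no reset: what is moved stays moved. The work goes in short steps, each a Python script; the robot and the scene stay as the last script left them, time stands still between calls to the robot, and variables do not carry over. Pictures are saved under pics/ and viewed, at most 10 in all, crops included, and the job is handed in when it is done.

```bash
ls; mkdir -p pics
python3 - <<'E'
from rig import *
import cv2,numpy as np
for c in ("top","side"):
    im=camera(c); cv2.imwrite(f"pics/{c}0.png",im[:,:,::-1])
    for q in ("head_top","wheel_foot","cup","lock_key","terracotta_cup","red_pot","yellow_pot","liner_brush"):
        for f in (search_frame,mark_of):
            try: print(c,q,f.__name__,[(np.round(d["point"]).tolist(),round(d["score"],2)) for d in f(q,c)[:2]])
            except Exception as e: print(c,q,f.__name__,repr(e)[:80])
print(tcp_to_grasp,sense()["t"],sense()["ft_force"])
E
```

```text
pics
top head_top call [([576.0, -382.0, 46.0], 0.47)]
top head_top call []
top wheel_foot call []
top wheel_foot call []
top cup call [([613.0, -124.0, 114.0], 0.8)]
top cup call [([614.0, -123.0, 97.0], 0.74)]
top lock_key call [([541.0, -49.0, 95.0], 0.6)]
top lock_key call ValueError('it knows: cup, head_top, liner_brush, red_pot, stilt, terracotta_cup
top terracotta_cup call [([674.0, -417.0, 21.0], 0.65)]
top terracotta_cup call [([675.0, -413.0, -1.0], 0.77)]
top red_pot call [([576.0, -382.0, 48.0], 0.47)]
top red_pot call [([573.0, -384.0, 1.0], 0.66)]
top yellow_pot call [([480.0, -395.0, 64.0], 0.51)]
top yellow_pot call [([479.0, -404.0, -1.0], 0.84)]
top liner_brush call [([577.0, 159.0, 10.0], 0.53), ([609.0, -115.0, 102.0], 0.47)]
top liner_brush call [([564.0, 161.0, -2.0], 0.71)]
side head_top call [([561.0, -49.0, 13.0], 0.82)]
side head_top call []
side wheel_foot call [([564.0, -54.0, 16.0], 0.7)]
side wheel_foot call [([615.0, -126.0, 0.0], 0.88)]
side cup call [([610.0, -135.0, 130.0], 0.92)]
side cup call [([609.0, -126.0, 99.0], 0.96), ([786.0, -152.0, 3.0], 0.6)]
side lock_key call [([538.0, -49.0, 97.0], 0.84)]
side lock_key call ValueError('it knows: cup, head_top, liner_brush, red_pot, stilt, terracotta_cup
side terracotta_cup call [([676.0, -410.0, 33.0], 0.83)]
side terracotta_cup call [([676.0, -410.0, -5.0], 0.84)]
side red_pot call [([572.0, -375.0, 36.0], 0.79)]
side red_pot call [([577.0, -389.0, 4.0], 0.79)]
side yellow_pot call [([476.0, -380.0, 44.0], 0.71)]
side yellow_pot call [([478.0, -401.0, -3.0], 0.82)]
side liner_brush call [([570.0, 161.0, 9.0], 0.77)]
side liner_brush call [([562.0, 157.0, 2.0], 0.94)]
18.700000000000003 1.6 [-0.5298956   0.65338748  0.11261207]
```

View pics/top0.png

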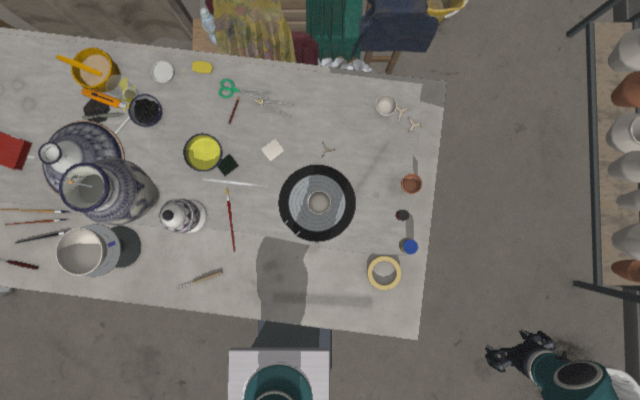

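View pics/side0.png

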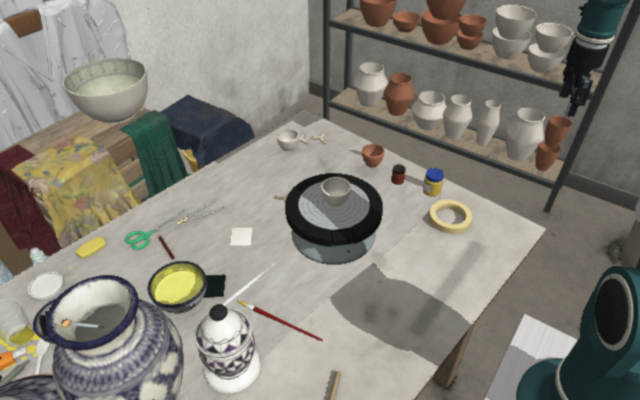

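The top view shows the wheel at about (317,203). Its notch is front-left, at about (288,227), which agrees with the detected key at about (540,-49). Next I'll go above it with the gripper shut and take a close look.

```bash
cat > h.py <<'E'
from rig import *
import cv2,numpy as np
def frame(th,s=1):
    y=s*np.array([-np.sin(th),np.cos(th),0]); z=np.array([0,0,-1.]); return np.c_[np.cross(y,z),y,z]
def at(C,th,r,z): return [C[0]+r*np.cos(th),C[1]+r*np.sin(th),z]
E
python3 - <<'E'
from h import *
C=np.array([613,-125]); th=np.radians(135)
print(np.round(sense()["orientation"],2).tolist())
for s in (1,-1):
    for a in (135,180): 
        for z in (90,220):
            q=inverse_kinematics(at(C,np.radians(a),100,z),frame(np.radians(a),s)); print(s,a,z,None if q is None else np.round(q,2))
command_gripper(0.0)
q=[(s,inverse_kinematics(at(C,th,130,230),frame(th,s))) for s in(1,-1)]
s=min((x for x in q if x[1] is not None),key=lambda x:abs(x[1][6]))[0]; print("s",s)
move_to(at(C,th,130,230),frame(th,s))
im=camera("wrist"); cv2.imwrite("pics/w1.png",im[:,:,::-1])
P=camera_params("wrist"); print({k:np.round(v,3).tolist() for k,v in P.items()})
for q in ("head_top","cup"): print(q,[(np.round(d["point"]).tolist(),round(d["score"],2)) for d in mark_of(q,"wrist")[:2]])
print([(np.round(d["point"]).tolist(),round(d["score"],2)) for d in search_frame("lock_key","wrist")[:2]])
print(sense()["t"],sense()["position"],sense()["ft_force"])
E
```

```text
[[0.92, 0.4, -0.0], [0.4, -0.92, -0.0], [-0.0, 0.0, -1.0]]
1 135 90 [ 0.08  0.49 -0.05  1.96  0.04  0.69 -2.35]
1 135 220 [ 0.18  0.31 -0.18  1.86  0.07  0.97 -2.38]
1 180 90 [ 0.32  0.47 -0.18  2.    0.13  0.68 -1.51]
1 180 220 [ 0.38  0.29 -0.24  1.9   0.08  0.96 -1.47]
-1 135 90 [ 0.55  0.59 -0.66  1.93  0.5   0.79  0.4 ]
-1 135 220 [ 0.59  0.4  -0.69  1.84  0.29  1.01  0.57]
-1 180 90 [ 0.68  0.56 -0.63  1.97  0.47  0.76  1.34]
-1 180 220 [ 0.77  0.38 -0.73  1.88  0.3   1.    1.49]
s -1
{'fx': 316.605, 'fy': 316.605, 'cx': 320.057, 'cy': 194.064, 'R': [[0.709, 0.705, -0.001], [0.68, -0.683, 0.266], [0.187, -0.189, -0.964]], 't': [-345.386, -411.019, 272.849]}
head_top []
cup [([613.0, -124.0, 99.0], 0.73)]
[([539.0, -47.0, 95.0], 0.59)]
4.7833 [521.09625938 -33.76938848 229.90280946] [ 0.06152714  0.42844411 -0.21437465]
```

View pics/w1.png

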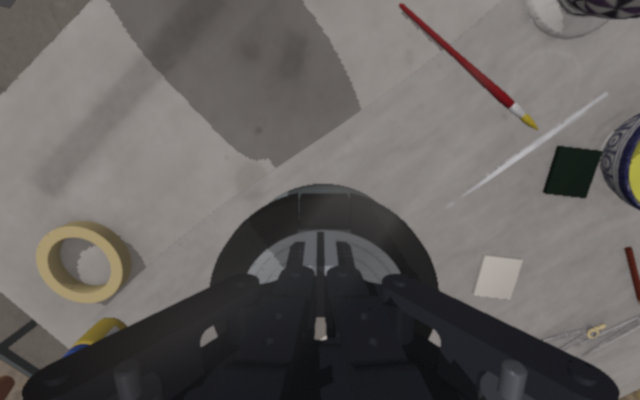

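The wrist picture shows the rim arc at top centre (rows about 190 to 230) with the notch edges near columns 300 and 352. I'll enlarge it with contrast and overlay the model.

```bash
cat >> h.py <<'E'
P=dict(fx=316.605,fy=316.605,cx=320.057,cy=194.064,R=np.array([[.709,.705,-.001],[.68,-.683,.266],[.187,-.189,-.964]]),t=np.array([-345.386,-411.019,272.849]))
def ray(u,v,z,P=P):
    d=P["R"].T@[(u-P["cx"])/P["fx"],(v-P["cy"])/P["fy"],1]; o=-P["R"].T@P["t"]; return o+d*(z-o[2])/d[2]
E
python3 - <<'E'
from h import *
im=cv2.imread("pics/w1.png")[170:290,200:450]
o=cv2.resize(im,None,fx=3.2,fy=3.2,interpolation=cv2.INTER_CUBIC)
o=(255*np.clip(o/255.,0,1)**.45).astype(np.uint8)
cv2.imwrite("pics/w1c.png",o)
for u,v in ((300,210),(352,210)):
    X=ray(u,v,100); d=X[:2]-[613,-125]; print(X,np.hypot(*d),np.degrees(np.arctan2(d[1],d[0])))
E
```

```text
[523.80284023 -62.36366807 100.        ] 108.99285935013974 144.92257184621644
[557.11151934 -29.22098998 100.        ] 110.89247508924271 120.26419891399563
```

View pics/w1c.png

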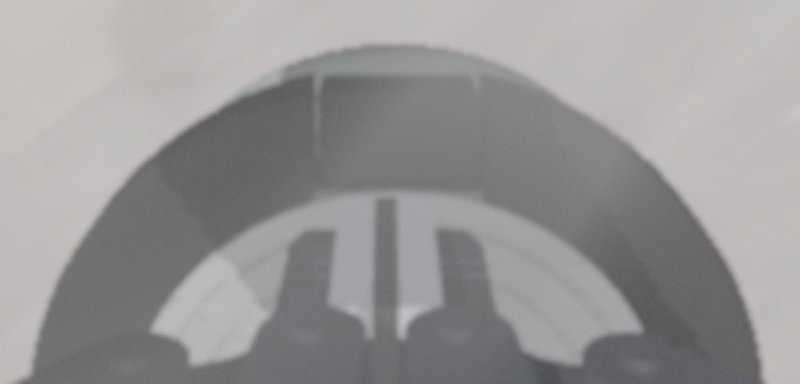

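The crop shows the key between crop columns 318 and 478 and rows 75 and 190, and the rim's outer edge is clear. I'll fit the circle.

Run:
```python
from h import *
from scipy.optimize import least_squares
f=lambda c,z:ray(200+c[0]/3.2,170+c[1]/3.2,z)[:2]
o=np.array([f(c,100) for c in((312,76),(484,76),(38,340),(752,330),(160,155),(630,155),(240,105),(565,108))])
i=np.array([f(c,100) for c in((310,200),(484,200),(160,320),(640,320))])
r=least_squares(lambda p:np.r_[np.hypot(*(o-p).T)-115,np.hypot(*(i-p).T)-83],[613,-125]); print(r.x,r.fun.round(1))
for c in((318,110),(478,110),(398,133)):
    d=f(c,95 if c[0]==398 else 97)-r.x; print(np.hypot(*d),np.degrees(np.arctan2(d[1],d[0])))
```

```text
[ 609.97620135 -117.68168482] [ 2.7  2.7 -2.2 -2.9 -0.8 -1.9  0.7  0.8 -0.8 -1.  -1.8 -0.5]
106.83210664755099 147.15118897506056
106.82223143117982 122.58463662196202
96.8264648979099 134.83711232469938
```

Run:
```python
from h import *
C=np.array([612,-121.5]); th=np.radians(134.5); s=-1
move_linear(at(C,th,101,130),frame(th,s)); F0=np.array(sense()["ft_force"])
move_linear(at(C,th,101,99),feed=60)
for z in np.arange(98,83.5,-1):
    move_linear(at(C,th,101,z),feed=20); S=sense(); F=S["ft_force"]-F0
    print(z,round(S["position"][2],1),F.round(1))
    if F[2]>14: break
print(S["t"])
```

```text
98.0 98.2 [ 0.3 -0.4 -0.7]
97.0 97.0 [-0.6 -0.4 -0.9]
96.0 95.9 [-0.1 -0.6 -1.6]
95.0 95.1 [-0.2 -0.1  1.3]
94.0 94.1 [-0.5 -0.3  1.7]
93.0 93.0 [-0.2 -0.6  2. ]
92.0 92.0 [-0.2 -0.1  2.5]
91.0 91.0 [-0.5 -0.8  2.3]
90.0 90.0 [-0.1  0.7  2. ]
89.0 89.0 [ 0.  -0.9  3.7]
88.0 88.0 [ 0.8 -0.2  3.5]
87.0 87.0 [-0.1  0.2  3.9]
86.0 86.0 [-0.3 -0.4  4.3]
85.0 85.1 [-0.6 -0.4  4.4]
84.0 84.9 [-2.1  0.3 11.3]
10.0417
```

The key is down on its bottom stop. Now the swing.

Run:
```python
from h import *
C=np.array([612,-121.5]); s=-1
for a in np.r_[np.arange(137,178,3),np.arange(178,196,1)]:
    th=np.radians(a); move_linear(at(C,th,101,84.3),frame(th,s),feed=40); S=sense(); F=S["ft_force"]
    ft=F@[-np.sin(th),np.cos(th),0]; fr=F@[np.cos(th),np.sin(th),0]
    d=S["position"][:2]-C
    print(a,round(np.degrees(np.arctan2(d[1],d[0])),1),round(S["position"][2],1),"t %.1f r %.1f z %.1f"%(ft,fr,F[2]))
    if abs(ft)>15 or abs(fr)>25 or F[2]>40: break
print(S["t"])
cv2.imwrite("pics/top2.png",camera("top")[150:260,260:380,::-1].repeat(5,0).repeat(5,1))
```

```text
137 136.8 84.9 t 0.6 r 0.9 z 9.3
140 139.9 84.9 t -0.2 r 1.4 z 8.7
143 142.9 84.9 t 0.3 r 1.0 z 8.9
146 145.9 84.9 t 0.3 r 0.7 z 8.9
149 148.9 84.9 t 0.7 r 1.4 z 10.0
152 151.9 84.9 t 0.7 r -0.1 z 9.5
155 155.0 84.9 t -1.1 r 0.3 z 8.4
158 158.0 84.9 t 0.5 r 0.8 z 9.0
161 161.0 84.9 t -0.1 r -0.4 z 8.8
164 164.0 84.9 t 1.2 r -0.4 z 8.7
167 167.0 84.9 t 0.0 r -0.0 z 9.0
170 170.1 84.9 t 0.1 r -0.5 z 8.1
173 173.1 84.9 t 0.1 r 0.5 z 8.2
176 176.1 84.9 t 0.0 r -0.4 z 8.2
178 178.1 84.9 t -0.1 r -0.9 z 8.2
179 179.0 84.9 t -0.4 r -0.1 z 8.4
180 -180.0 84.9 t -0.3 r -1.0 z 8.4
181 -179.6 84.9 t -2.3 r 0.2 z 8.4
182 -179.1 84.9 t -4.1 r -0.0 z 8.0
183 -178.4 84.9 t -4.7 r 0.4 z 8.3
184 -177.6 84.9 t -5.3 r 0.4 z 7.6
185 -176.6 84.9 t -5.2 r -0.1 z 8.9
186 -175.7 84.9 t -5.1 r -1.0 z 8.9
187 -174.7 84.9 t -6.6 r 0.1 z 8.9
188 -174.4 84.9 t -8.9 r -0.1 z 9.0
189 -174.3 84.9 t -12.6 r 1.9 z 10.6
190 -174.2 84.8 t -16.4 r 2.3 z 12.3
17.2333
```

View pics/top2.png

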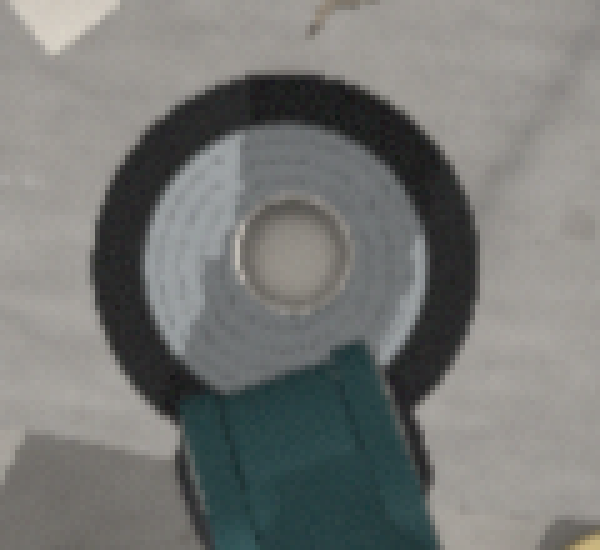

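The head moved with the finger for 45°. The finger then slid about 6° and met the notch wall with the head against its stop, and the cup is still in place. I'll lift straight up with the wall still loaded.

Run:
```python
from h import *
C=np.array([612,-121.5]); th=np.radians(190)
for z in (90,96,103): move_linear(at(C,th,101,z),feed=25); print(z,sense()["position"].round(1) if hasattr(sense()["position"],"round") else sense()["position"],sense()["ft_force"].round(1))
move_linear(at(C,th,110,230)); 
move_linear([440,-130,260],frame(np.pi,-1)); pause(.5)
cv2.imwrite("pics/w3.png",camera("wrist")[:,:,::-1])
for c in("wrist","side"):
    if c=="side": camera("side")
    print([(np.round(d["point"]).tolist(),round(d["score"],2)) for q in("lock_key",) for d in search_frame(q,c)[:1]],[np.round(d["point"]).tolist() for d in mark_of("cup",c)[:1]])
print(sense()["t"],sense()["ft_force"])
```

```text
90 [ 511.8 -132.4   89.6] [-1.  13.   3.1]
96 [ 512.  -137.6   95.6] [0.6 5.1 1.4]
103 [ 512.5 -140.2  103. ] [-0.4  0.9 -0.8]
[] [[617.0, -120.0, 98.0]]
[([508.0, -121.0, 92.0], 0.6)] [[615.0, -124.0, 98.0]]
20.9083 [ 0.10344657 -0.00119796  1.00377814]
```

View pics/w3.png

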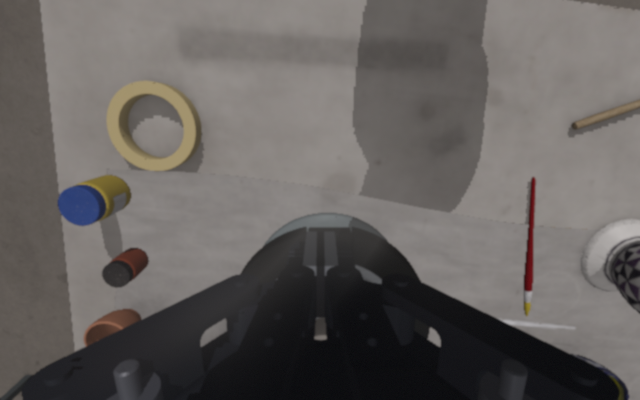

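The fingers hide the key in this view. I'll move aside and check from the wrist with an offset, and from the side.

Run:
```python
from h import *
move_linear([425,-60,260]); P=camera_params("wrist"); im=camera("wrist")[:,:,::-1]
K=np.array([[P["fx"],0,P["cx"]],[0,P["fy"],P["cy"]],[0,0,1]]); pj=lambda X:(lambda c:K@c/c[2])(P["R"]@np.array(X)+P["t"])[:2]
u,v=pj([512,-121,97]).astype(int); print(u,v)
a=im[max(v-50,0):v+50,max(u-65,0):u+65]
S=camera_params("side"); KS=np.array([[S["fx"],0,S["cx"]],[0,S["fy"],S["cy"]],[0,0,1]]); c=KS@(S["R"]@np.array([512,-121,97])+S["t"]); us,vs=(c[:2]/c[2]).astype(int)
b=camera("side")[:,:,::-1][vs-50:vs+50,us-65:us+65]
g=lambda x:cv2.resize((255*(x/255.)**.5).astype(np.uint8),(396,304),interpolation=cv2.INTER_CUBIC)
cv2.imwrite("pics/chk.png",np.hstack([g(a),g(b)])); print(a.shape,b.shape,us,vs,sense()["t"])
np.savez("w4.npz",**P)
```

```text
262 258
(100, 130, 3) (100, 130, 3) 370 220 21.6333
```

View pics/chk.png

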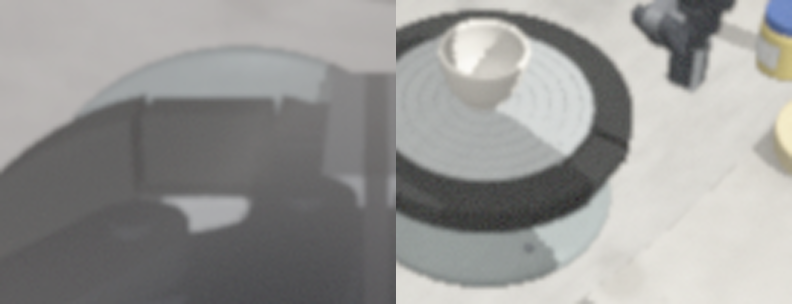

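Run:
```python
from h import *
P=np.load("w4.npz"); C=np.array([612,-121.5])
f=lambda c,z:ray(197+c[0]*130/396,208+c[1]/3.04,z,P)[:2]
for c,z in (((140,100),100),((281,97),100),((147,102),95),((147,102),85),((276,100),95),((276,100),85)):
    X=f(c,z); d=X-C; print(c,z,X.round(1),np.hypot(*d).round(1),np.degrees(np.arctan2(d[1],d[0])).round(1)%360)
print("width95",np.hypot(*(f((147,102),95)-f((276,100),95))),"width85",np.hypot(*(f((147,102),85)-f((276,100),85))))
```

```text
(140, 100) 100 [ 491.  -139.3] 122.3 188.4
(281, 97) 100 [489.9 -91.4] 125.7 166.2
(147, 102) 95 [ 494.  -138.2] 119.2 188.1
(147, 102) 85 [ 498.4 -140.8] 115.2 189.7
(276, 100) 95 [493.2 -93.7] 122.0 166.8
(276, 100) 85 [497.6 -94.8] 117.4 166.9
width95 44.539545439217044 width85 45.98870095620061
```

The overlay gives a change of about 44°, and the key's front edge fits the raised position. A light touch will confirm that it's up.

Run:
```python
from h import *
move_linear([511,-120,130],frame(np.pi,-1)); move_linear([511,-120,99],feed=60); pause(.2); F0=np.array(sense()["ft_force"])
for z in (98,97,96,95,94):
    move_linear([511,-120,z],feed=20); F=np.mean([(pause(.03),sense()["ft_force"])[1] for _ in range(5)],0)-F0; print(z,sense()["position"][2].round(1),F.round(1))
    if F[2]>1.2: break
move_linear([511,-120,130],feed=60); move_linear([430,-120,260]); pause(.5)
print(sense()["t"],[np.round(d["point"]).tolist() for d in (camera("side"),mark_of("cup","side"))[1][:1]])
```

```text
98 98.0 [-0.1  0.6  0.2]
97 97.0 [0.4 0.5 0.4]
96 96.0 [0.1 0.8 0.1]
95 95.1 [0.  0.6 1.5]
27.8417 [[615.0, -124.0, 97.0]]
```

The touch met resistance at z = 95, so the key is fully up and the head is locked. I'm handing in.

```bash
python3 -c "
from rig import *
print(close_job())"
```

```text
the job is handed in; nothing more can be done
None
```

I pressed the lock key fully down, swung the head anticlockwise to its stop (about 45°), and a light touch then found the key sprung back up. The cup was still near the middle of the wheel in the last look, and I handed the job in at about 28 s of the 61 s allowed; no verdict was returned.

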